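# Index the setting arm one hole

## Task

On the jeweller's bench, swing the arm of the indexing stand exactly one hole towards the blue-lined wooden tray of rings: hook a fingertip through the red pull ring from above, lift the spring pin clear of its hole, bring the arm round and let the pin spring fully home in that next hole. Do not pinch the ring or yank it hard, do not let the arm swing past that hole or the other way, let the brass dish of stones ride on the arm's platform untouched, and leave everything else on the bench where it is.

Things in the scene. Friction and masses are not known exactly. Their poses are not given: they have to be found in the camera images.
- stand: Indexing stand fixed to the bench: steel index plate 160 x 190 mm on a grey foot, top at 35 mm, from x = -40 to 120 mm; pivot head to 66 mm. Origin on the pivot axis at bench height, z up, x along the arm at joint value 0, y to the left of that. Five holes, 100 mm from the pivot, at -50, -25, 0, 25, 50 degrees from x (one step = 0.436 rad, 43 mm chord).
- swing_arm (a joint): Angle of the arm about the vertical pivot, rad: 0 = middle hole (start), positive = counter-clockwise from above (stand's +y); next holes at +-0.436. Arm: blue bar 26 mm wide, top at 52 mm; brass plunger housing 22 mm across, top 74 mm, 100 mm from the pivot. The pivot drags with 0.12 N m: it stays where left. With the pin home it is locked (1.3 mm play each way).
- plunger (a joint): Height of the spring pin, m: 0 = home, 0.020 = top stop. The 8 mm round-ended pin sits 10 mm deep; above 0.011 it clears the hole and the arm can swing. Let down between two holes it rides on the plate at about 0.010 and, pushed along over a hole, springs in. The pull needed is about 3.7 N when home, 7.7 N at the top stop.
- ring_centre (a point): Centre of the red pull ring, rigid on top of the pin; moves with it. 64 mm outside, 52 mm opening, 6 mm round wire. It stands across the arm, leaning 30 degrees outward, so its opening faces the pivot and a little up. Pin home: centre 119 mm above the bench, 114.5 mm from the pivot. Shut fingertips sloping 45 degrees down and outward fit through, ending 20 mm past the centre, clear of all below.
- ring_top (a point): Middle of the wire at the top of the pull ring, the part to lift by from beneath: 144 mm above the bench and 129 mm from the pivot with the pin home. The wire at the ring's foot is at 94 mm, 100 mm from the pivot; the pin's collar below it reaches 83 mm.
- hole_left (a point): Mouth of the index hole at +25 degrees (stand's +y side), 10.6 mm wide, on the plate's top 35 mm above the bench.
- hole_mid (a point): Mouth of the middle index hole, at 0 degrees, where the pin starts.
- hole_right (a point): Mouth of the index hole at -25 degrees (stand's -y side).
- platform (a point): Centre of the top of the round wooden platform on the arm, 66 mm across, 185 mm from the pivot, 52 mm above the bench, with a rim to 60 mm (58 mm across inside). Swings with the arm.
- dish: Small open brass dish with coloured stones, 42 mm across at the rim and 18 mm high, loose, standing on the platform within the rim (58 mm inside). Origin at the centre of its underside. Rides along; not to be touched.
- ring_tray: Dark wooden tray 150 x 110 x 28 mm with blue lining and six finger rings, loose on the bench to the left or the right of the stand (rings rise to 38 mm): it tells which way to swing. Origin at the centre of its underside.
- file_tray: Aluminium tray 150 x 110 x 28 mm with three wooden-handled files, loose, on the other side of the stand. Leave alone. Origin at the centre of its underside.
- loupe: Folding loupe lying flat, about 65 x 32 x 14 mm, loose. Leave alone. Origin under the lens.
- jar: White-capped jar 52 mm across, 65 mm high, loose. Leave alone. Origin at the centre of its underside.
- burr_block: Wooden block 50 x 80 x 30 mm with upright burrs to 59 mm, loose. Leave alone. Origin at the centre of its underside.
- mallet: Small wooden mallet lying flat, 32 mm head, 60 mm wide, handle 130 mm along its -x, loose. Leave alone. Origin under the head's centre.

How it is judged:
On the way, in this order (a step that is already met when the one before it is completed fails the run):
1. the pin is lifted clear of the middle hole by its ring (value of joint plunger above 0.0095 m and contact force between the fingers and plunger above 0.5 N), for 0.1 s.
2. the arm stands at the next hole towards the ring tray and the pin has sprung home in it (((y of ring_tray in the frame of stand above 0 m and value of joint swing_arm between 0.3963 and 0.4763 rad) or (not (y of ring_tray in the frame of stand above 0 m) and value of joint swing_arm between -0.4763 and -0.3963 rad)) and value of joint plunger below 0.002 m), for 0.2 s.
At the end, for the whole second after the job is handed in: The arm is within 0.04 rad of the hole one step (0.436 rad) from the start, on the side where the ring tray stands; the pin is home to within 2 mm; the arm is at rest; the dish stands upright on the platform within 13 mm of its centre; no bystander is more than 15 mm from where it began (all of step 2 and horizontal distance between dish and platform below 0.013 m and z of dish in the frame of platform between -0.004 and 0.006 m and angle between dish's own z axis and vertical below 0.15 rad and velocity of joint swing_arm between -0.02 and 0.02 rad/s and not (distance of any of ring_tray, file_tray, loupe, jar, burr_block, mallet from where it was at the start of the episode above 0.015 m)); the robot touches nothing.
It fails at once if the pull ring is pinched or yanked (more than 30 N between fingers and plunger) (contact force between the fingers and plunger above 30 N).
It fails at once if the arm is swung more than 0.15 rad past the next hole (value of joint swing_arm above 0.5863 rad or value of joint swing_arm below -0.5863 rad).
It fails at once if the arm is swung away from the ring tray by more than 0.15 rad ((y of ring_tray in the frame of stand above 0 m and value of joint swing_arm below -0.15 rad) or (not (y of ring_tray in the frame of stand above 0 m) and value of joint swing_arm above 0.15 rad)).
It fails at once if the dish is touched, lifted or leaves the platform (not (horizontal distance between dish and platform below 0.016 m and z of dish in the frame of platform below 0.01 m) or contact force between any of the fingers, the arm and dish above 2 N).
It fails at once if something else on the bench is shifted by more than 15 mm or lifted (distance of any of ring_tray, file_tray, loupe, jar, burr_block, mallet from where it was at the start of the episode above 0.015 m).
It also fails if it takes over 48 s, if anything falls off the work surface, if the arm or the gripper's body presses on something with over 40 N, if the wrist force passes 120 N, or if a joint passes its speed limit or range.

## Robot

A 6-joint arm with a two-finger parallel gripper is mounted at the origin on the work surface. World frame = base frame: x ahead of the robot, y to its left, z up, the work surface at z = 0. Lengths are in m, angles in rad, forces in N, time in s.
With the tool pointing down it reaches from about 0.35 to 0.975 m from the base axis. Payload 4.9 kg.
Tool frame: the origin (TCP) lies at the very end of the fingers, on their centre line; the grasp point (between the pads) lies 19 mm behind it; x points along the fingers, y is the direction in which the jaws open and shut, and the axes are right-handed (so a half turn about x gives the same grasp; the last joint's range is limited). The gripper opens to 85 mm and grips with 20 to 120 N. Pads are 22 mm wide; open, the fingers measure 114 mm over their backs; the gripper's body (76 mm by 85 mm) begins 54 mm behind the grasp point. The pads swing forward as they close: fully open they stand 13 mm farther back than shut.
Start: joints at [1.093, 0.053, 1.613, -0, 1.476, -0.119], TCP at [0.219, 0.585, 0.231] pointing down, gripper open.
Joint ranges: [-3.01, 3.01], [-1.01, 2.22], [0.06, 2.58], [-1.02, 4.17], [0.09, 2.62], [-3.14, 3.14]. Speed limits (rad/s): [2.57, 2.57, 3.14, 3.14, 3.14, 3.14].

## Interface

Orientations are given as a rotation vector (axis times angle).
In Python, from station import ctrl, get_image, calibration, finish_job, search_frame, cut_out, mark_of gives the robot as it stands. The module is installed in compiled form; this text tells all that it offers.
- The arm moves only by the tool arm_command, never from a script. Its argument "plan" is a list that holds one entry, the list of rows, each a list of 7 numbers: the shift along the tool's x, y, z in m, then the turn, a rotation vector about the tool's x, y, z in degrees, then the finger opening in m, from 0 to 0.0854. A call has 1 to 20 rows; each row shifts and turns the pose as measured when the row begins, along the tool's axes as they then stand; what a row does not reach is not made up. A row lasts 1/12 s, in which the tool goes at most 41.7 mm and 7.16 degrees, less where a joint would pass 70% of its speed; a pose out of reach is approached as far as the arm can. A call with a gripper value outside its range is refused whole. The fingers move at their own pace and stop on an object; "squeeze" is the grip in N (left out, the last holds). Time passes only in rows, so rows that do not move let the fingers close. It gives the time, the measured TCP pose, the force and the opening at its end, in the units of the state.
- ctrl.get_obs(): the state, without advancing time (a new reading comes with each control period).
- get_image(name): name is "scene" or "top" or "wrist"; returns the picture (384x512x3 uint8, red, green, blue); there is no depth.
- calibration(name): a dict with "fx", "fy", "cx", "cy" (pixels), "cam_to_world" (4x4, takes a point from camera to world coordinates); the wrist camera has in their place "hand_eye" (4x4, takes a point from camera to tool coordinates, whose origin is the TCP and whose axes are the tool frame's). Camera axes: x right, y down, z forward; pixel columns grow to the right and rows downward; lengths in m; the calibration is good to about 2 mm. A picture is of the moment at which its call begins: read the wrist's pose just before it. calibration takes no time and is no camera call.
- finish_job(): hands the job in, once; it reports no verdict.
Trained networks look in the newest picture that a camera, given by its name, has taken for a name from the list of things; names that differ only in an ending like _2 or _b are one class to them, and where a whole thing is asked for, a point or a joint stands for the part that bears it (a point fixed in the world has none). Each returns a list of dicts, best first, with "conf" (0 to 1); they miss things now and then, are a little off and sometimes report something else, mostly with a low value. They report only what shows in the picture. A call takes as long as a camera call.
- search_frame(camera, thing): "at" ([x, y, z] in m, in the coordinates of the camera as it stood for that picture, good to about 4 mm: the middle of the surface that is visible of it).
- cut_out(camera, thing): "mask" (384x512 bool, what is visible of it).
- mark_of(camera, thing): "at" ([x, y, z] in m, in the coordinates of the camera as it stood for that picture, good to about 4 mm: a listed point, or the origin of a listed thing).
The state is a dict: "t": time; "q": joint angles; "dq": joint speeds; "effort": joint torques, N m; "tool_pos": TCP position; "tool_rot": TCP orientation; "contact_force": force on the tool from outside, world axes, zero at the start; "wrist_torque": the same for the moment, N m; "opening": finger opening in m.
Only numpy, scipy, OpenCV 4.12 (cv2) and the standard library are available. Lean on these libraries where they do the work, as an engineer would, in place of code of your own. Each camera call takes 0.05 s, during which the arm holds its last target. There are 200 camera calls.

## Working session

There is one attempt and no reset: what is moved stays moved. The work goes in short steps, Python scripts to look and compute and a tool call to move; the robot and the scene stay as the last step left them, time stands still between calls to the robot, and variables do not carry over. Pictures are saved under pics/ and viewed, about 8 in all and at most 12, crops included, and the job is handed in when it is done.

Besides the shell and the picture viewer there is one more tool, called after ">>>" as a command line: name --argument value ..., lists and objects as JSON in quotes. arm_command: Moves the arm, as the interface text tells. Its arguments: {"type":"object","properties":{"plan":{"type":"array","items":{"type":"array","items":{"type":"array","items":{"type":"number"}}}},"squeeze":{"type":"number"}},"required":["plan"]}

```bash
mkdir -p pics; cat > h.py <<'E'
import numpy as np, cv2
from station import *
from scipy.spatial.transform import Rotation as R
def c2w(cam,obs=None):
    c=calibration(cam)
    if 'cam_to_world' in c: return np.array(c['cam_to_world'])
    T=np.eye(4);T[:3,:3]=R.from_rotvec(obs['tool_rot']).as_matrix();T[:3,3]=obs['tool_pos']
    return T@np.array(c['hand_eye'])
def marks(cam,names,T,f=mark_of):
    for n in names:
        for d in f(cam,n)[:2]:
            print(cam,n,round(d['conf'],2),np.round((T@np.append(d['at'],1))[:3],4))
def save(im,p): cv2.imwrite('pics/'+p,im[:,:,::-1])
E
python3 - <<'E'
from h import *
o=ctrl.get_obs();print(o)
N=['stand','ring_centre','ring_top','hole_left','hole_mid','hole_right','platform','dish','ring_tray','file_tray']
ims=[]
for c in ['top','scene']:
    im=get_image(c);ims.append(im);marks(c,N,c2w(c))
save(ims[0],'top.png');save(ims[1],'scene.png')
E
```

```text
{'t': 0.0, 'q': array([ 1.09300523e+00,  5.33688770e-02,  1.61432478e+00,  5.17271849e-06,
        1.47602820e+00, -1.19012193e-01]), 'dq': array([ 0.00039079, -0.00033005, -0.00070181, -0.00064113, -0.00075348,
        0.00037646]), 'effort': array([-2.57963395e-03, -3.93651259e+01, -3.70184147e+01, -1.95406228e-04,
        6.67635089e-03,  2.03639797e-05]), 'tool_pos': array([0.2191641, 0.5846259, 0.2300372]), 'tool_rot': array([ 0.27993119,  1.55303423, -0.28313992]), 'contact_force': array([0.37427898, 0.52935594, 0.3310245 ]), 'wrist_torque': array([ 0.02008091,  0.00055739, -0.00399722]), 'opening': 0.08595118338128944}
top stand 0.88 [0.4815 0.0062 0.0033]
top ring_centre 0.61 [ 0.5932 -0.0066  0.1183]
top ring_top 0.67 [ 0.6146 -0.0062  0.1406]
top hole_left 0.64 [0.5738 0.0345 0.0335]
top hole_mid 0.98 [ 0.5781 -0.005   0.0356]
top hole_right 0.83 [ 0.5649 -0.046   0.0355]
top hole_right 0.3 [ 0.3447  0.2615 -0.0053]
top platform 0.88 [ 0.6653 -0.0146  0.0495]
top dish 0.42 [ 0.6632 -0.0148  0.0516]
top ring_tray 0.84 [ 0.5848 -0.3661 -0.0039]
top ring_tray 0.3 [0.4848 0.0076 0.0025]
top file_tray 0.68 [ 0.5808  0.3866 -0.0041]
scene stand 0.8 [0.4815 0.0069 0.0019]
scene ring_centre 0.72 [ 0.5668 -0.049   0.039 ]
scene ring_centre 0.64 [ 0.5953 -0.0043  0.1203]
scene ring_top 0.54 [ 0.6107 -0.0104  0.1438]
scene hole_left 0.96 [0.5755 0.04   0.0346]
scene hole_mid 0.72 [ 0.5792 -0.0084  0.0335]
scene hole_mid 0.2 [ 0.6693 -0.0149  0.0541]
scene hole_right 0.74 [ 0.5658 -0.0458  0.0363]
scene platform 0.85 [ 0.6628 -0.0118  0.0544]
scene dish 0.58 [ 0.6699 -0.0143  0.0517]
scene ring_tray 0.71 [ 0.5857 -0.3645 -0.0025]
scene file_tray 0.56 [ 0.5855  0.3885 -0.0047]
```

View pics/top.png

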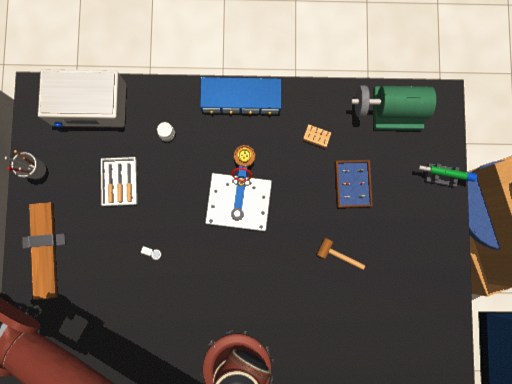

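View pics/scene.png

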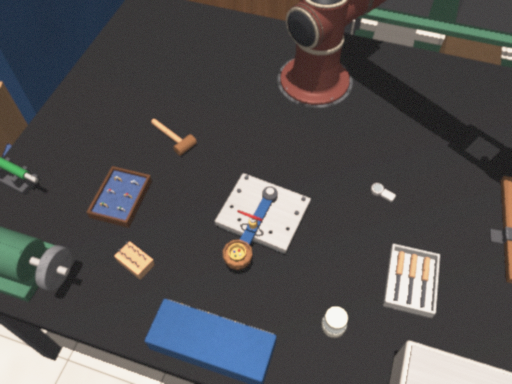

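The ring tray is on the right of the stand (world −y), so the target is −0.436 rad. In the top view the stand is near (240,200) and the tray at (353,183). The scene view agrees.

```bash
cat >> h.py <<'E'
P=np.array([0.4815,0.0065]);YAW=-0.112
def goal(ang,r,z,pitch=45,flip=1):
    """TCP at radius r, height z, at stand angle ang; fingers pointing outward, pitch deg down"""
    a=YAW+ang;p=np.radians(pitch);o=np.array([np.cos(a),np.sin(a),0])
    x=o*np.cos(p)-np.array([0,0,np.sin(p)]);y=flip*np.array([-np.sin(a),np.cos(a),0])
    return np.append(P+r*o[:2],z),np.c_[x,y,np.cross(x,y)]
def delta(g):
    o=ctrl.get_obs();A=R.from_rotvec(o['tool_rot']).as_matrix()
    d=A.T@(g[0]-o['tool_pos']);rv=R.from_matrix(A.T@g[1]).as_rotvec(degrees=True)
    s=g[1].T@(g[0]-o['tool_pos'])
    print('t',round(o['t'],2),'shift now-axes mm',np.round(d*1e3,1),'goal-axes',np.round(s*1e3,1),'rot',np.round(rv,1),np.round(np.linalg.norm(rv),1),'F',np.round(o['contact_force'],1))
    dp=o['tool_pos'][:2]-P
    print('  r',round(np.hypot(*dp),4),'ang',round(np.arctan2(dp[1],dp[0])-YAW,4),'z',round(o['tool_pos'][2],4))
E
python3 - <<'E'
from h import *
print(np.round(calibration('wrist')['hand_eye'],3))
print(R.from_rotvec(ctrl.get_obs()['tool_rot']).as_matrix().round(2))
for f in (1,-1): delta(goal(0,0.1145-0.07,0.119+0.07,45,f))
E
```

```text
[[-0.    -0.279  0.96  -0.144]
 [ 1.     0.001  0.     0.   ]
 [-0.001  0.96   0.279 -0.072]
 [ 0.     0.     0.     1.   ]]
[[-0.    0.35  0.94]
 [-0.    0.94 -0.35]
 [-1.   -0.   -0.  ]]
t 1.1 shift now-axes mm [  42.3 -438.9  491.7] goal-axes [ 291.2 -545.8  231.4] rot [-13.4 -44.8   5.6] 47.1 F [-0.1  0.9 -0.1]
  r 0.6352 ang 2.108 z 0.2313
t 1.1 shift now-axes mm [  42.3 -438.9  491.7] goal-axes [ 291.2  545.8 -231.4] rot [154.1   7.9  63.8] 166.9 F [-0.1  0.9 -0.1]
  r 0.6352 ang 2.108 z 0.2313
```

>>> arm_command --plan '[[[0.001, -0.022, 0.0246, 0, 0, 0, 0], [0.001, -0.022, 0.0246, 0, 0, 0, 0], [0.001, -0.022, 0.0246, 0, 0, 0, 0], [0.001, -0.022, 0.0246, 0, 0, 0, 0], [0.001, -0.022, 0.0246, 0, 0, 0, 0], [0.001, -0.022, 0.0246, 0, 0, 0, 0], [0.001, -0.022, 0.0246, 0, 0, 0, 0], [0.001, -0.022, 0.0246, 0, 0, 0, 0], [0.001, -0.022, 0.0246, 0, 0, 0, 0], [0.001, -0.022, 0.0246, 0, 0, 0, 0], [0.001, -0.022, 0.0246, 0, 0, 0, 0], [0.001, -0.022, 0.0246, 0, 0, 0, 0], [0.001, -0.022, 0.0246, 0, 0, 0, 0], [0.001, -0.022, 0.0246, 0, 0, 0, 0], [0.001, -0.022, 0.0246, 0, 0, 0, 0], [0.001, -0.022, 0.0246, 0, 0, 0, 0], [0.001, -0.022, 0.0246, 0, 0, 0, 0], [0.001, -0.022, 0.0246, 0, 0, 0, 0], [0.001, -0.022, 0.0246, 0, 0, 0, 0], [0.001, -0.022, 0.0246, 0, 0, 0, 0]]]'

```text
t: 2.77
tool_pos: [0.5384, -0.0203, 0.213]
tool_rot: [0.278, 1.544, -0.266]
contact_force: [0.8, 0.6, 0.1]
opening: -0.0004
```

>>> arm_command --plan '[[[0, 0, 0, -1.7, -5.6, 0.7, 0], [0, 0, 0, -1.7, -5.6, 0.7, 0], [0, 0, 0, -1.7, -5.6, 0.7, 0], [0, 0, 0, -1.7, -5.6, 0.7, 0], [0, 0, 0, -1.7, -5.6, 0.7, 0], [0, 0, 0, -1.7, -5.6, 0.7, 0], [0, 0, 0, -1.7, -5.6, 0.7, 0], [0, 0, 0, -1.7, -5.6, 0.7, 0], [0, 0, 0, 0, 0, 0, 0]]]'

```text
t: 3.52
tool_pos: [0.5423, -0.0292, 0.2059]
tool_rot: [0.035, 0.75, -0.095]
contact_force: [-0.5, -0.5, -2.0]
opening: -0.0001
```

```bash
python3 - <<'E'
from h import *
delta(goal(0,0.1145-0.07,0.119+0.07))
o=ctrl.get_obs();im=get_image('wrist');save(im,'w1.png')
marks('wrist',['ring_centre','ring_top','hole_mid','hole_right','hole_left','platform'],c2w('wrist',o))
E
```

```text
t 3.52 shift now-axes mm [ -2.8  29.  -25.6] goal-axes [ -2.1  28.7 -26. ] rot [ 0.6  2.  -0.5] 2.2 F [-0.5 -0.5 -2. ]
  r 0.0705 ang -0.4191 z 0.2059
wrist ring_centre 0.68 [ 0.5806 -0.0047  0.0384]
wrist ring_top 0.68 [ 0.6073 -0.0068  0.1392]
wrist ring_top 0.42 [ 0.7378 -0.2533 -0.0008]
wrist hole_mid 0.7 [ 0.5828 -0.0063  0.0349]
wrist hole_right 0.62 [ 0.5645 -0.0404  0.0383]
wrist hole_left 0.96 [0.5764 0.0369 0.0405]
wrist platform 0.74 [ 0.6623 -0.014   0.0515]
```

View pics/w1.png

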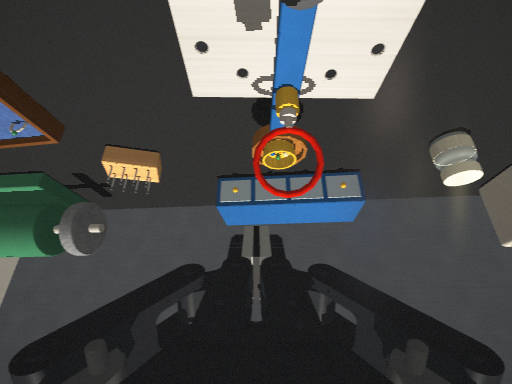

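Wrist view: the ring is centred near pixel (289,162) and the shut fingertip is at (257,235), slightly to the ring's right-hand (−y) side. I'll fit the stand pose to all marks and check it against the red ring outline.

```bash
python3 - <<'E'
from h import *
d=np.radians(25)
M=np.array([[.1,0],[.1*np.cos(d),.1*np.sin(d)],[.1*np.cos(d),-.1*np.sin(d)],[.185,0],[.129,0],[0,0]])
W=np.array([[.580,-.0066],[.5752,.0371],[.5651,-.0441],[.6635,-.0135],[.611,-.0078],[.4815,.0065]])
mc,wc=M.mean(0),W.mean(0);H=(M-mc).T@(W-wc)
yaw=np.arctan2(H[0,1]-H[1,0],H[0,0]+H[1,1]);c,s=np.cos(yaw),np.sin(yaw);Rm=np.array([[c,-s],[s,c]])
p=wc-Rm@mc;print('P',p,'yaw',yaw,'res mm',np.round((W-p-(Rm@M.T).T)*1e3,1).tolist())
for cam in ('wrist','top'):
    o=ctrl.get_obs();im=get_image(cam).astype(int)
    m=((im[...,0]>120)&(im[...,1]<50)&(im[...,2]<50)).astype('u1')
    if cam=='top': m[:120]=0;m[250:]=0
    n,l,st,ce=cv2.connectedComponentsWithStats(m);k=1+st[1:,4].argmax()
    q=np.argwhere(l==k)[:,::-1].astype(np.float32);e=cv2.fitEllipse(cv2.convexHull(q)) if cam=='wrist' else st[k]
    K=calibration(cam);T=np.linalg.inv(c2w(cam,o))
    C=T@np.r_[p+.1145*np.array([c,s]),.119,1]
    print(cam,e,'predicted centre px',K['fx']*C[0]/C[2]+K['cx'],K['fy']*C[1]/C[2]+K['cy'],'mm/px',1e3*C[2]/K['fx'])
E
```

```text
P [0.48079151 0.00632682] yaw -0.11171418501578104 res mm [[-0.2, -1.8], [-0.4, -1.1], [-1.0, 1.7], [-1.1, 0.8], [2.0, 0.3], [0.7, 0.2]]
wrist ((288.63330078125, 150.89891052246094), (69.8878402709961, 71.28784942626953), 77.37223052978516) predicted centre px 287.3501188043015 149.52390397497234 mm/px 0.8917792559373611
top [232 168   7   9  21] predicted centre px 241.67652254224603 174.45468358670905 mm/px 3.023812766957772
```

>>> arm_command --plan '[[[-0.001, 0.01, -0.009, 0.3, 1, -0.2, 0], [-0.001, 0.01, -0.009, 0.3, 1, -0.2, 0], [0, 0.01, -0.009, 0, 0, 0, 0], [0, 0, 0, 0, 0, 0, 0]]]'

```text
t: 4.3
tool_pos: [0.531, 0.002, 0.1963]
tool_rot: [0.044, 0.78, -0.108]
contact_force: [-0.2, -0.8, -0.3]
opening: -0.0002
```

```bash
sed -i 's/0.4815,0.0065/0.4808,0.0067/' h.py; python3 - <<'E'
from h import *
delta(goal(0,0.1145-0.07,0.119+0.07))
E
```

```text
t 4.3 shift now-axes mm [ 0.9 -0.9 -9.4] goal-axes [ 1.  -0.9 -9.4] rot [-0.1  0.3  0.1] 0.3 F [-0.2 -0.8 -0.3]
  r 0.0505 ang 0.0186 z 0.1963
```

>>> arm_command --plan '[[[0.001, -0.001, -0.006, 0, 0, 0, 0], [0, 0, -0.005, 0, 0, 0, 0], [0.015, 0, 0, 0, 0, 0, 0], [0.015, 0, 0, 0, 0, 0, 0], [0.015, 0, 0, 0, 0, 0, 0], [0, 0, 0, 0, 0, 0, 0]]]'

```text
t: 4.8
tool_pos: [0.5579, -0.004, 0.1581]
tool_rot: [0.043, 0.774, -0.109]
contact_force: [-0.0, 0.5, -0.8]
opening: -0.0
```

```bash
python3 - <<'E'
from h import *
delta(goal(0,0.1145+.0141,0.119-.0141))
save(get_image('wrist'),'w2.png')
E
```

```text
t 4.8 shift now-axes mm [73.5  2.2 -2.4] goal-axes [73.5  2.  -1.7] rot [-0.1  0.6  0.2] 0.6 F [-0.   0.5 -0.8]
  r 0.0778 ang -0.0259 z 0.1581
```

View pics/w2.png

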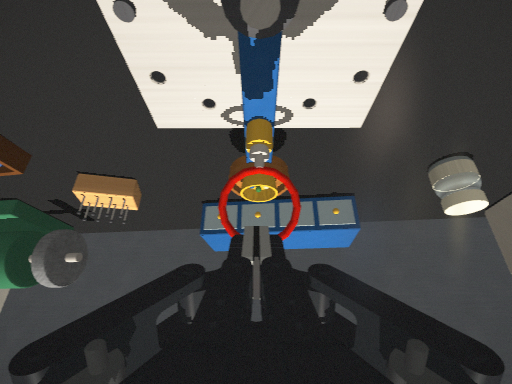

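The ring is at (259,207), laterally in line with the fingertip at (257,235). Inserting.

>>> arm_command --plan '[[[0.012, 0.001, -0.001, 0, 0, 0, 0], [0.012, 0.001, -0.001, 0, 0, 0, 0], [0.012, 0, -0.001, 0, 0, 0, 0], [0.012, 0, 0, 0, 0, 0, 0], [0.012, 0, 0, 0, 0, 0, 0], [0, 0, 0, 0, 0, 0, 0]]]'

```text
t: 5.35
tool_pos: [0.6008, -0.0097, 0.1199]
tool_rot: [0.044, 0.765, -0.113]
contact_force: [-1.2, 0.6, -1.0]
opening: 0.0003
```

```bash
python3 - <<'E'
from h import *
delta(goal(0,0.1145+.0141,0.119-.0141))
save(get_image('wrist'),'w3.png')
E
```

```text
t 5.35 shift now-axes mm [15.8  3.  -5.6] goal-axes [15.9  2.9 -5.3] rot [-0.2  1.1  0.3] 1.2 F [-1.2  0.6 -1. ]
  r 0.1211 ang -0.024 z 0.1199
```

View pics/w3.png

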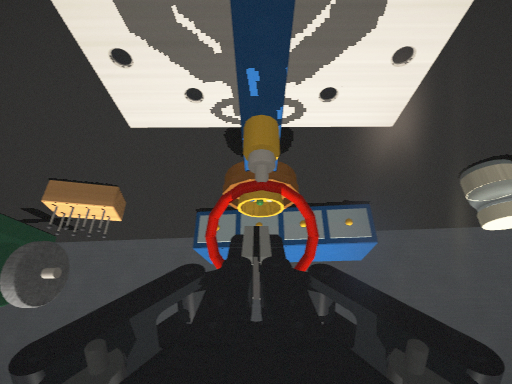

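The fingertip is through the ring: its sides pass either side of the fingers at (210,235) and (315,235), and the top is hidden above them. It is about 3 mm to the right of centre. I'll go deeper and re-centre.

>>> arm_command --plan '[[[0.009, 0.002, -0.001, 0, 0, 0, 0], [0.009, 0.002, -0.001, 0, 0, 0, 0], [0.003, 0.001, -0.001, 0, 0, 0, 0], [0, 0, 0, 0, 0, 0, 0]]]'

```text
t: 5.73
tool_pos: [0.6149, -0.0071, 0.1089]
tool_rot: [0.044, 0.758, -0.115]
contact_force: [-0.1, 0.2, 0.4]
opening: 0.0002
```

```bash
python3 - <<'E'
from h import *
delta(goal(0,0.1145+.0141,0.119-.0141))
E
```

```text
t 5.73 shift now-axes mm [-1.8 -1.3 -7.2] goal-axes [-1.6 -1.3 -7.2] rot [-0.2  1.5  0.4] 1.6 F [-0.1  0.2  0.4]
  r 0.1348 ang 0.0093 z 0.1089
```

>>> arm_command --plan '[[[0, -0.001, 0.003, 0, 0, 0, 0], [0, 0, 0.003, 0, 0, 0, 0], [-0.001, 0, 0.002, 0, 0, 0, 0], [0, 0, 0, 0, 0, 0, 0]]]'

```text
t: 6.07
tool_pos: [0.6179, -0.0087, 0.1163]
tool_rot: [0.044, 0.761, -0.114]
contact_force: [-0.3, -0.1, -3.3]
opening: -0.0002
```

Contact is made (−3.3 N down). Now lifting straight up.

>>> arm_command --plan '[[[-0.0022, 0, 0.0022, 0, 0, 0, 0], [-0.0022, 0, 0.0022, 0, 0, 0, 0], [-0.0022, 0, 0.0022, 0, 0, 0, 0], [-0.0022, 0, 0.0022, 0, 0, 0, 0], [0, 0, 0, 0, 0, 0, 0]]]'

```text
t: 6.48
tool_pos: [0.6134, -0.0081, 0.1243]
tool_rot: [0.045, 0.772, -0.114]
contact_force: [-1.1, -0.3, -5.7]
opening: -0.0002
```

```bash
python3 - <<'E'
from h import *
delta(goal(0,0.14,0.131))
E
```

```text
t 6.48 shift now-axes mm [ 0.1 -0.   9.4] goal-axes [-0.  -0.1  9.4] rot [-0.2  0.7  0.4] 0.8 F [-1.1 -0.3 -5.7]
  r 0.1334 ang 0.0006 z 0.1243
```

>>> arm_command --plan '[[[0, 0, 0.003, 0, 0, 0, 0], [0, 0, 0.003, 0, 0, 0, 0], [0, 0, 0, 0, 0, 0, 0]]]'

```text
t: 6.73
tool_pos: [0.6128, -0.0079, 0.1225]
tool_rot: [0.045, 0.788, -0.113]
contact_force: [-1.2, 0.0, -4.5]
opening: 0.0001
```

```bash
python3 - <<'E'
from h import *
for i in range(3): 
    im=get_image('scene');delta(goal(0,0.14,0.131))
marks('scene',['ring_centre','ring_top'],c2w('scene'))
im=get_image('wrist');save(im,'w4.png');o=ctrl.get_obs();marks('wrist',['ring_centre','ring_top'],c2w('wrist',o))
E
```

```text
t 6.78 shift now-axes mm [-1.  -0.2 11. ] goal-axes [-1.  -0.2 11. ] rot [-0.2 -0.1  0.4] 0.4 F [-2.9 -0.8 -4. ]
  r 0.1329 ang 0.0017 z 0.1226
t 6.83 shift now-axes mm [-0.9 -0.2 10.6] goal-axes [-0.9 -0.2 10.6] rot [-0.2 -0.1  0.4] 0.4 F [-4.8 -0.4 -4.3]
  r 0.1332 ang 0.0017 z 0.1229
t 6.88 shift now-axes mm [-0.9 -0.2 10.5] goal-axes [-0.9 -0.3 10.5] rot [-0.2 -0.1  0.3] 0.4 F [-4.3 -0.5 -4. ]
  r 0.1332 ang 0.0019 z 0.123
scene ring_centre 0.42 [ 0.5973 -0.0017  0.1261]
scene ring_top 0.54 [ 0.6073 -0.0083  0.1442]
```

View pics/w4.png

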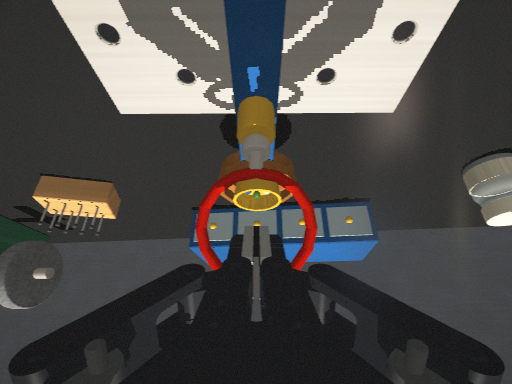

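>>> arm_command --plan '[[[-0.003, 0, 0.005, 0, 0, 0, 0], [-0.003, 0, 0.005, 0, 0, 0, 0], [-0.003, 0, 0.005, 0, 0, 0, 0]]]'

```text
t: 7.38
tool_pos: [0.6131, -0.0078, 0.1341]
tool_rot: [0.046, 0.801, -0.113]
contact_force: [-6.6, 0.6, -7.3]
opening: 0.0001
```

```bash
python3 - <<'E'
from h import *
delta(goal(0,0.14,0.131))
get_image('scene');delta(goal(0,0.14,0.131))
marks('scene',['ring_centre','ring_top'],c2w('scene'))
E
```

```text
t 7.38 shift now-axes mm [ 7.1 -0.3  2.8] goal-axes [ 7.1 -0.4  2.7] rot [-0.2 -1.   0.3] 1.0 F [-6.6  0.6 -7.3]
  r 0.1331 ang 0.0028 z 0.1341
t 7.43 shift now-axes mm [ 7.5 -0.3  1.9] goal-axes [ 7.6 -0.4  1.8] rot [-0.2 -0.9  0.3] 1.0 F [-11.9  -0.7  -5.7]
  r 0.1334 ang 0.003 z 0.1351
scene ring_centre 0.4 [ 0.5979 -0.0041  0.1347]
scene ring_centre 0.25 [ 0.3511  0.2645 -0.0043]
scene ring_top 0.4 [ 0.6065 -0.0069  0.1585]
```

The ring is about 15 mm up (ring_centre z 0.135 against 0.119), so the pin is clear. Starting the swing in short bites, holding height and easing the outward push.

>>> arm_command --plan '[[[-0.002, -0.004, 0.0006, 1.4, -0.3, -1.4, 0], [-0.002, -0.004, 0.0006, 1.4, -0.3, -1.4, 0], [-0.002, -0.004, 0.0006, 1.4, -0.3, -1.4, 0]]]'

```text
t: 7.78
tool_pos: [0.6073, -0.0194, 0.1385]
tool_rot: [0.089, 0.786, -0.216]
contact_force: [-1.3, 1.8, -6.8]
opening: -0.0002
```

```bash
python3 - <<'E'
from h import *
delta(goal(-0.1,0.133,0.135))
E
```

```text
t 7.78 shift now-axes mm [ 5.2 -1.   0.3] goal-axes [ 5.1 -1.1  0.3] rot [-0.6 -0.2  0.7] 0.9 F [-1.3  1.8 -6.8]
  r 0.1292 ang -0.0916 z 0.1385
```

>>> arm_command --plan '[[[-0.0006, -0.0046, 0.0008, 1.4, 0, -1.4, 0], [-0.0006, -0.0046, 0.0008, 1.4, 0, -1.4, 0], [-0.0006, -0.0046, 0.0008, 1.4, 0, -1.4, 0], [-0.0006, -0.0046, 0.0008, 1.4, 0, -1.4, 0]]]'

```text
t: 8.12
tool_pos: [0.6022, -0.0366, 0.1422]
tool_rot: [0.151, 0.78, -0.352]
contact_force: [-1.8, 1.3, -7.0]
opening: 0.0
```

```bash
python3 - <<'E'
from h import *
delta(goal(-0.23,0.131,0.136))
get_image('top')
marks('top',['ring_centre','ring_top','platform'],c2w('top'))
E
```

```text
t 8.12 shift now-axes mm [ 5.9  0.1 -2.8] goal-axes [ 5.9  0.  -2.9] rot [-1.4 -0.3  1.1] 1.8 F [-1.8  1.3 -7. ]
  r 0.1289 ang -0.2303 z 0.1422
top ring_centre 0.41 [ 0.5908 -0.031   0.1364]
top ring_centre 0.29 [ 0.3507  0.2631 -0.005 ]
top ring_top 0.58 [ 0.6061 -0.0321  0.161 ]
top platform 0.85 [ 0.6543 -0.0517  0.0506]
```

>>> arm_command --plan '[[[0.0006, -0.0046, 0, 1.2, 0, -1.2, 0], [0.0006, -0.0046, 0, 1.2, 0, -1.2, 0], [0.0006, -0.0046, 0, 1.2, 0, -1.2, 0], [0.0006, -0.0046, 0, 1.2, 0, -1.2, 0]]]'

```text
t: 8.65
tool_pos: [0.5952, -0.0528, 0.1382]
tool_rot: [0.202, 0.777, -0.463]
contact_force: [-2.9, 3.1, -6.4]
opening: -0.0001
```

```bash
python3 - <<'E'
from h import *
delta(goal(-0.38,0.131,0.136))
get_image('top')
marks('top',['ring_centre','ring_top','platform'],c2w('top'))
o=ctrl.get_obs();im=get_image('wrist');save(im,'w5.png');marks('wrist',['ring_centre','hole_right','platform'],c2w('wrist',o))
E
```

```text
t 8.65 shift now-axes mm [ 3.  -1.6 -0.1] goal-axes [ 3.  -1.6 -0.1] rot [-0.3 -0.5 -0.3] 0.7 F [-2.9  3.1 -6.4]
  r 0.129 ang -0.3677 z 0.1382
top ring_centre 0.56 [ 0.5837 -0.0448  0.1337]
top ring_top 0.39 [ 0.6007 -0.0495  0.1586]
top platform 0.71 [ 0.6471 -0.0776  0.049 ]
top platform 0.27 [0.4855 0.0031 0.0027]
wrist hole_right 0.89 [ 0.569  -0.0419  0.0348]
wrist platform 0.68 [ 0.6416 -0.0767  0.049 ]
```

View pics/w5.png

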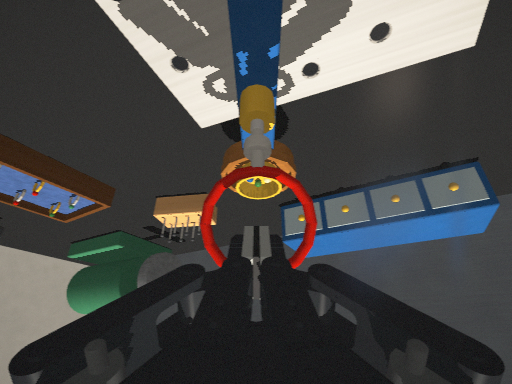

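Ring is still centred on the finger. The arm reads about −0.36 rad from the platform marks and −0.368 from the TCP. Making the last bite to about −0.435.

>>> arm_command --plan '[[[0.0004, -0.0047, 0.0004, 1.4, 0, -1.4, 0], [0.0004, -0.0047, 0.0004, 1.4, 0, -1.4, 0]]]'

```text
t: 9.22
tool_pos: [0.5909, -0.061, 0.1373]
tool_rot: [0.23, 0.774, -0.527]
contact_force: [-6.0, 4.8, -6.4]
opening: 0.0002
```

```bash
python3 - <<'E'
from h import *
delta(goal(-0.436,0.129,0.136))
get_image('top')
marks('top',['ring_top','platform'],c2w('top'))
delta(goal(-0.436,0.129,0.136))
E
```

```text
t 9.22 shift now-axes mm [ 0.8  0.4 -1.1] goal-axes [ 0.8  0.4 -1.1] rot [-0.8 -0.7  0.2] 1.1 F [-6.   4.8 -6.4]
  r 0.1292 ang -0.4391 z 0.1373
top ring_top 0.6 [ 0.5963 -0.0548  0.1562]
top platform 0.62 [ 0.637  -0.0882  0.0488]
t 9.37 shift now-axes mm [ 0.7  0.4 -0.8] goal-axes [ 0.7  0.4 -0.8] rot [-0.7 -0.7  0.2] 1.0 F [-6.5  3.3 -6.3]
  r 0.1291 ang -0.4388 z 0.1371
```

>>> arm_command --plan '[[[0.0015, 0, -0.0025, 0, 0, 0, 0], [0.0015, 0, -0.0025, 0, 0, 0, 0], [0.0015, 0, -0.0025, 0, 0, 0, 0]]]'

```text
t: 9.62
tool_pos: [0.5909, -0.0593, 0.1309]
tool_rot: [0.23, 0.769, -0.523]
contact_force: [-1.1, -0.8, -4.6]
opening: 0.0004
```

```bash
python3 - <<'E'
from h import *
delta(goal(-0.436,0.129,0.115))
get_image('scene');delta(goal(-0.436,0.129,0.115))
marks('scene',['ring_top','ring_centre','platform'],c2w('scene'))
E
```

```text
t 9.62 shift now-axes mm [ 11.8  -1.1 -10.7] goal-axes [ 11.7  -1.  -10.8] rot [-0.7 -0.4 -0.1] 0.9 F [-1.1 -0.8 -4.6]
  r 0.1284 ang -0.4283 z 0.1309
t 9.67 shift now-axes mm [ 11.5  -1.1 -10.1] goal-axes [ 11.5  -1.  -10.2] rot [-0.7 -0.5 -0.1] 0.9 F [-0.8  0.3 -5.5]
  r 0.1281 ang -0.4285 z 0.1303
scene ring_top 0.56 [ 0.5896 -0.0585  0.1486]
scene ring_centre 0.62 [ 0.5798 -0.0498  0.1277]
scene platform 0.79 [ 0.6369 -0.0851  0.0529]
scene platform 0.51 [ 0.5893 -0.3653 -0.0022]
```

>>> arm_command --plan '[[[0.002, -0.0004, -0.003, 0, 0, 0, 0], [0.002, -0.0004, -0.003, 0, 0, 0, 0], [0.002, -0.0004, -0.003, 0, 0, 0, 0], [0.002, 0, -0.003, 0, 0, 0, 0], [0, 0, 0, 0, 0, 0, 0]]]'

```text
t: 10.23
tool_pos: [0.5928, -0.0587, 0.1228]
tool_rot: [0.229, 0.756, -0.518]
contact_force: [-0.8, -0.8, -1.5]
opening: 0.0003
```

```bash
python3 - <<'E'
from h import *
delta(goal(-0.436,0.1286,0.105))
get_image('scene')
marks('scene',['ring_top','ring_centre','platform'],c2w('scene'))
get_image('top')
marks('top',['ring_top','ring_centre','platform'],c2w('top'))
o=ctrl.get_obs();im=get_image('wrist');save(im,'w6.png');marks('wrist',['ring_top','platform'],c2w('wrist',o))
E
```

```text
t 10.23 shift now-axes mm [ 11.8  -2.8 -13.4] goal-axes [ 11.9  -2.6 -13.4] rot [-0.8  0.3 -0.4] 0.9 F [-0.8 -0.8 -1.5]
  r 0.1297 ang -0.4162 z 0.1228
scene ring_top 0.55 [ 0.6414 -0.0854  0.052 ]
scene ring_top 0.4 [ 0.5927 -0.06    0.1408]
scene ring_centre 0.42 [ 0.5803 -0.0483  0.119 ]
scene platform 0.62 [ 0.6401 -0.0894  0.0511]
top ring_top 0.6 [ 0.5796 -0.0516  0.1155]
top ring_centre 0.68 [ 5.802e-01 -4.000e-04  3.830e-02]
top ring_centre 0.61 [ 0.5813 -0.0498  0.1198]
top platform 0.56 [ 0.6382 -0.0886  0.0509]
```

View pics/w6.png

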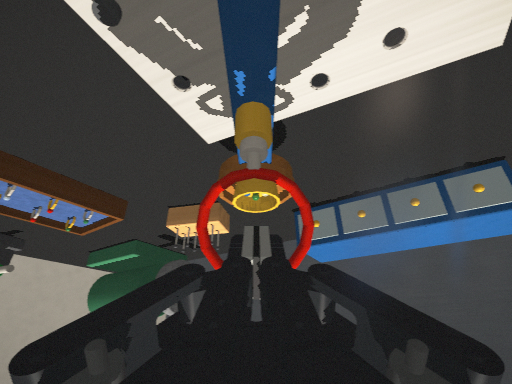

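The ring is back at home height (centre z 0.119–0.120, force near zero) and the platform reads −0.43 rad, so the pin is home. Lowering off the wire and withdrawing.

>>> arm_command --plan '[[[0, 0, -0.004, 0, 0, 0, 0], [0, 0, -0.004, 0, 0, 0, 0], [0, 0, -0.002, 0, 0, 0, 0], [-0.012, 0, 0, 0, 0, 0, 0], [-0.012, 0, 0, 0, 0, 0, 0], [-0.015, 0, 0, 0, 0, 0, 0], [-0.015, 0, 0, 0, 0, 0, 0], [-0.02, 0, 0, 0, 0, 0, 0], [-0.02, 0, 0, 0, 0, 0, 0], [-0.02, 0, 0, 0, 0, 0, 0], [-0.02, 0, 0, 0, 0, 0, 0], [0, 0, 0, 0, 0, 0, 0]]]'

```text
t: 11.78
tool_pos: [0.4978, -0.0036, 0.2076]
tool_rot: [0.229, 0.765, -0.52]
contact_force: [0.2, 0.7, 1.4]
opening: -0.0003
```

```bash
python3 - <<'E'
from h import *
delta(goal(-0.436,0.1286,0.105))
for c in ('scene','top'):
    im=get_image(c);save(im,c+'2.png')
    marks(c,['ring_top','ring_centre','platform','dish','ring_tray','file_tray'],c2w(c))
o=ctrl.get_obs();im=get_image('wrist');save(im,'w7.png');marks('wrist',['ring_centre','ring_top','platform','dish'],c2w('wrist',o))
s=cv2.imread('pics/scene2.png')[150:300,170:350];cv2.imwrite('pics/s2c.png',np.hstack([cv2.resize(s,None,fx=2.2,fy=2.56),cv2.imread('pics/w7.png')[:,100:500]]))
E
```

```text
t 11.78 shift now-axes mm [149.4  -0.5   4.9] goal-axes [149.4  -0.    4.3] rot [-0.7 -0.2 -0.2] 0.8 F [0.2 0.7 1.4]
  r 0.0199 ang -0.4343 z 0.2076
scene ring_top 0.71 [ 0.5905 -0.0607  0.1434]
scene ring_centre 0.58 [ 0.581  -0.0491  0.1228]
scene platform 0.62 [ 0.6395 -0.0843  0.0494]
scene dish 0.77 [ 0.644  -0.0862  0.0536]
scene ring_tray 0.58 [ 0.5869 -0.366  -0.0023]
scene ring_tray 0.23 [ 0.6419 -0.0932  0.0492]
scene file_tray 0.59 [ 0.5865 -0.0595  0.142 ]
top ring_top 0.58 [ 0.5947 -0.0585  0.1448]
top ring_centre 0.46 [ 0.5789 -0.0495  0.1205]
top platform 0.55 [ 0.6389 -0.087   0.0496]
top platform 0.46 [0.7426 0.2445 0.0009]
top dish 0.69 [ 0.6388 -0.0886  0.0507]
top ring_tray 0.83 [ 0.5843 -0.3674 -0.0021]
top ring_tray 0.29 [ 0.5795  0.3858 -0.002 ]
top file_tray 0.67 [ 0.5803  0.387  -0.0021]
wrist ring_top 0.7 [ 0.5928 -0.0566  0.143 ]
wrist platform 0.73 [ 0.6368 -0.0849  0.0534]
wrist platform 0.53 [ 0.5878 -0.0589  0.1433]
wrist dish 0.95 [ 0.6406 -0.0886  0.0533]
```

View pics/s2c.png

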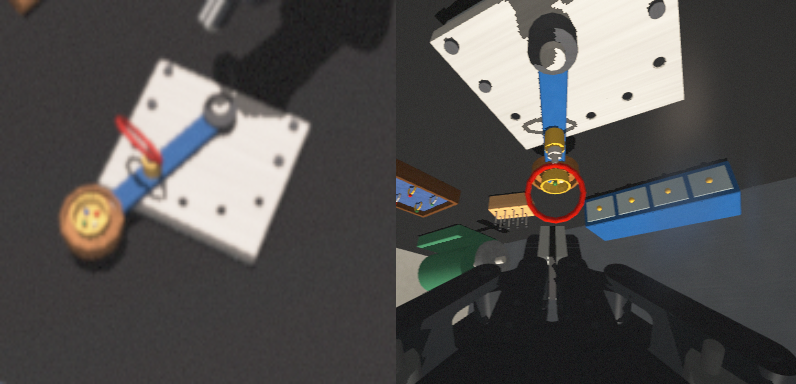

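The finger is clear. The ring is at home height, the arm is over the −25° hole with the middle hole bare, and the dish is centred. Handing in.

```bash
python3 -c "
from station import *
print(finish_job())"
```

```text
the job is handed in; nothing more can be done
None
```

I swung the arm one hole towards the ring tray, which stands on the stand's right (−y) side. A shut fingertip hooked the red ring from above and lifted the pin about 15 mm. I then brought the arm round 25° and lowered the pin into the next hole, and handed the job in at about 12 s of the 48 s allowed. No verdict came back.

**Last checks, after the finger was withdrawn:**
- **Pin:** the cameras put the ring centre at 0.120–0.123 m and the ring top at 0.143–0.145 m. The home values are 0.119 m and 0.144 m. A pin riding on the plate would read about 10 mm higher, so it is home.
- **Arm angle:** the platform marks put it within about 0.02 rad of −0.436 rad.
- **Dish:** the marks were within about 5 mm of the platform's centre, with the dish upright.
- **Trays:** both trays read within about 2 mm of where they started in the top view. I did not re-measure the loupe, jar, burr block or mallet, but the gripper stayed well above them.
- **Robot:** it touches nothing.

**Disagreements and force:**
- **Stray readings:** some network readings were clearly wrong and I left them out. Examples are one ring-top mark during the swing (−0.38 rad) and a file-tray hit on the ring at the end.
- **Ring force:** the highest readings I saw were about 13 N, well under the 30 N limit. That came from an outward push while lifting, which I eased off. Force was read only between moves.

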